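Put three sample bottles back in their own spill saucers

TASK

The three white-capped sample bottles in the metal spill saucers have been mixed up: put each one, upright, in the middle of the saucer of its own size - the small bottle in the small saucer, the medium one in the medium saucer, the large one in the large saucer. A saucer takes only one bottle at a time, so stand one aside for a while, for instance on the empty white tile. Never let a white bottle tip over, and leave the glass flask and the brown bottle among them standing where they are.

Things in the scene. Friction and masses are not known exactly. Their poses are not given: they have to be found in the camera images.
- bottle_small_center (a point): the small one of three white screw-cap sample bottles with white ribbed caps: 38 mm diameter, 76 mm tall over all; the straight body reaches 54 mm up from its underside, the cap above it is about 30 mm wide. Loose, stands upright. The point is on its axis, half-way up (38 mm above its underside); z is up along the bottle. At the start it stands in the medium saucer.
- bottle_medium_center (a point): the medium one of three white screw-cap sample bottles with white ribbed caps: 48 mm diameter, 106 mm tall over all; the straight body reaches 76 mm up from its underside, the cap above it is about 36 mm wide. Loose, stands upright. The point is on its axis, half-way up (53 mm above its underside); z is up along the bottle. At the start it stands in the large saucer.
- bottle_large_center (a point): the large one of three white screw-cap sample bottles with white ribbed caps: 58 mm diameter, 126 mm tall over all; the straight body reaches 90 mm up from its underside, the cap above it is about 42 mm wide. Loose, stands upright. The point is on its axis, half-way up (63 mm above its underside); z is up along the bottle. At the start it stands in the small saucer.
- saucer_small: the small one of three round grey steel spill saucers with a brighter rim, 82 mm outer and 74 mm inner diameter, fixed to the bench. Origin at the centre of its underside, on the bench; the flat floor on which a bottle stands is 4 mm above it, the low rim 10 mm above it.
- saucer_medium: the medium one of three round grey steel spill saucers with a brighter rim, 100 mm outer and 92 mm inner diameter, fixed to the bench. Origin at the centre of its underside, on the bench; the flat floor on which a bottle stands is 4 mm above it, the low rim 10 mm above it.
- saucer_large: the large one of three round grey steel spill saucers with a brighter rim, 118 mm outer and 110 mm inner diameter, fixed to the bench. Origin at the centre of its underside, on the bench; the flat floor on which a bottle stands is 4 mm above it, the low rim 10 mm above it.
- tile: white square ceramic tile, 90 x 90 mm, 6 mm thick, fixed to the bench, empty: a free spot on which a bottle can stand for a while. Origin at the centre of its underside; its sides run along its x and y.
- flask_center (a point): bystander, loose: stoppered glass volumetric flask with a slim neck, 50 mm wide at the bulb, 140 mm tall; the point is on its axis 70 mm above its underside.
- amber_center (a point): bystander, loose: brown screw-cap bottle with a black cap, 42 mm wide, 90 mm tall; the point is on its axis 45 mm above its underside.

How it is judged:
At the end, for the whole second after the job is handed in: Each white bottle stands upright (within 0.08 rad) and at rest on the floor of the saucer of its own size (height within 4 mm), its axis within 15 mm of the saucer's centre; the glass flask and the brown bottle still stand within 30 mm of where they were (horizontal distance between bottle_small_center and saucer_small below 0.015 m and z of bottle_small_center in the frame of saucer_small between 0.038 and 0.046 m and angle between each of bottle_small_center, bottle_medium_center, bottle_large_center's own z axis and vertical below 0.08 rad and linear speed of each of bottle_small, bottle_medium, bottle_large below 0.02 m/s and horizontal distance between bottle_medium_center and saucer_medium below 0.015 m and z of bottle_medium_center in the frame of saucer_medium between 0.053 and 0.061 m and horizontal distance between bottle_large_center and saucer_large below 0.015 m and z of bottle_large_center in the frame of saucer_large between 0.063 and 0.071 m and distance of each of flask_center, amber_center from where it was at the start of the episode below 0.03 m and angle between each of flask_center, amber_center's own z axis and vertical below 0.1 rad); the robot touches nothing.
It fails at once if the small white bottle tips over (angle between bottle_small_center's own z axis and vertical above 0.6 rad).
It fails at once if the medium white bottle tips over (angle between bottle_medium_center's own z axis and vertical above 0.6 rad).
It fails at once if the large white bottle tips over (angle between bottle_large_center's own z axis and vertical above 0.6 rad).
It fails at once if the glass flask is shifted by more than 30 mm or knocked over (distance of flask_center from where it was at the start of the episode above 0.03 m or angle between flask_center's own z axis and vertical above 0.5 rad).
It fails at once if the brown bottle is shifted by more than 30 mm or knocked over (distance of amber_center from where it was at the start of the episode above 0.03 m or angle between amber_center's own z axis and vertical above 0.5 rad).
It also fails if it takes over 96 s, if anything falls off the work surface, if the arm or the gripper's body presses on something with over 40 N, if the wrist force passes 120 N, or if a joint passes its speed limit or range.

ROBOT

A 6-joint arm with a two-finger parallel gripper is mounted at the origin on the work surface; the furniture and walls round the work are solid. World frame = base frame: x ahead of the robot, y to its left, z up, the work surface at z = 0. Lengths are in m, angles in rad, forces in N, time in s.
With the tool pointing down it reaches from about 0.375 to 0.975 m from the base axis. Payload 3.8 kg.
Tool frame: the origin (TCP) lies midway between the tips of the shut fingers; the grasp point (between the pads) lies bot.hold_point_z behind it (bot.hold_point_z is the distance from the TCP to the grasp point, in m); y points along the fingers, x is the direction in which the jaws open and shut, and the axes are right-handed (so a half turn about y gives the same grasp; the last joint's range is limited). The gripper opens to 85 mm and grips with 20 to 120 N. Pads are 22 mm wide; open, the fingers measure 114 mm over their backs; the gripper's body (76 mm by 85 mm) begins 54 mm behind the grasp point. The pads swing forward as they close: fully open they stand 13 mm farther back than shut.
Start: joints at [-1.138, 0.264, 1.604, -0, 1.274, -0.037], TCP at [0.306, -0.602, 0.198] pointing down, gripper open.
Joint ranges: [-2.63, 2.63], [-0.94, 2.18], [0.31, 2.57], [-1.31, 4.45], [0, 2.66], [-2.55, 2.55]. Speed limits (rad/s): [2.57, 2.57, 3.14, 3.14, 3.14, 3.14].

INTERFACE

Orientations are given as a unit quaternion [x, y, z, w].
In Python, from rig import status, viewer, bot gives the robot as it stands. The module is installed in compiled form; this text tells all that it offers.
- The arm moves only by the shell command python3 -m crank 'ROWS'. ROWS is a JSON object of lists of equal length, an entry for each row: "gripper": the finger opening in cm, from 0 to 8.54; "slide": the shift along the tool's x, y, z in cm, a list of three; "dr": the turn, a rotation vector about the tool's x, y, z in degrees, a list of three. A call has 1 to 5 rows; each row shifts and turns the commanded pose from where the row before left it, along the tool's axes as they then stand; what a row does not reach is not made up. A row lasts 1/10 s, in which the tool goes at most 50 mm and 8.59 degrees, less where a joint would pass 70% of its speed; a pose out of reach is approached as far as the arm can. A call with a gripper value outside its range is refused whole. The fingers move at their own pace and stop on an object; the grip force is fixed at half the most. Time passes only in rows, so rows that do not move let the fingers close. It gives the time, the measured TCP pose, the force and the opening at its end, in the units of the state.
- status.state(): the state, without advancing time (a new reading comes with each control period).
- viewer.capture(name): name is "scene" or "top"; returns a dict with "pixels" (384x512x3 uint8, red, green, blue), "z_map" (384x512 float32, m along the optical axis (not along the pixel's ray), 0 where there is no reading), "K" (3x3 intrinsics, pixels), "origin" and "orientation" of the camera in the world. Camera axes: x right, y up, looking along -z (the intrinsics and any distortion apply to the point x, -y, -z); pixel columns grow to the right and rows downward; lengths in m; the calibration is good to about 2 mm. A picture is of the moment at which its call begins.
- bot.sign_off(): hands the job in, once; it reports no verdict.
Trained networks look in the newest picture that a camera, given by its name, has taken for a name from the list of things; names that differ only in an ending like _2 or _b are one class to them, and where a whole thing is asked for, a point or a joint stands for the part that bears it (a point fixed in the world has none). Each returns a list of dicts, best first, with "conf" (0 to 1); they miss things now and then, are a little off and sometimes report something else, mostly with a low value. They report only what shows in the picture. A call takes as long as a camera call.
- viewer.find_in(camera, target): "at" ([column, row] in pixels, amid what is visible of it).
The state is a dict: "clock": time; "qpos": joint angles; "qd": joint speeds; "effort": joint torques, N m; "position": TCP position; "eef_rot": TCP orientation; "wrist_force": force on the tool from outside, world axes, zero at the start; "ft_torque": the same for the moment, N m; "grip_width": finger opening in m.
Only numpy, scipy, OpenCV 4.12 (cv2) and the standard library are available. Lean on these libraries where they do the work, as an engineer would, in place of code of your own. Each camera call takes 0.05 s, during which the arm holds its last target. There are 200 camera calls.

## Working session

There is one attempt and no reset: what is moved stays moved. The work goes in short steps, Python scripts to look and compute and a shell command to move; the robot and the scene stay as the last step left them, time stands still between calls to the robot, and variables do not carry over. Pictures are saved under pics/ and viewed, about 12 in all and at most 16, crops included, and the job is handed in when it is done.

```bash
mkdir -p pics; cat > h.py <<'E'
import numpy as np, cv2
from scipy.spatial.transform import Rotation as R
from rig import status, viewer, bot
N=["bottle_small_center","bottle_medium_center","bottle_large_center","saucer_small","saucer_medium","saucer_large","tile","flask_center","amber_center"]
def cloud(c):
    z=c["z_map"].astype(float);K=np.array(c["K"]);h,w=z.shape
    u,v=np.meshgrid(np.arange(w),np.arange(h))
    P=np.stack([(u-K[0,2])/K[0,0]*z,-(v-K[1,2])/K[1,1]*z,-z],-1)
    W=P@R.from_quat(c["orientation"]).as_matrix().T+np.array(c["origin"])
    W[z<=0]=np.nan
    return W
E
python3 - <<'E'
from h import *
print(status.state(),bot.hold_point_z)
for cam in("top","scene"):
    c=viewer.capture(cam);W=cloud(c);np.save(f"W_{cam}.npy",W);cv2.imwrite(f"pics/{cam}0.png",c["pixels"][:,:,::-1])
    print(cam,c["K"],c["origin"],c["orientation"])
    for n in N:
        for d in viewer.find_in(cam,n)[:2]:
            a,b=np.round(d["at"]).astype(int);print(n,d["conf"],a,b,np.round(W[b,a],3))
E
```

```text
{'clock': 0.0, 'qpos': array([-1.13791471e+00,  2.64745026e-01,  1.60540858e+00, -9.47613440e-07,
        1.27371416e+00, -3.68823021e-02]), 'qd': array([ 2.00727803e-04,  1.77537011e-04, -7.93548579e-06, -1.36949682e-03,
       -7.60368506e-04, -7.95041277e-04]), 'effort': array([-1.92726868e-03, -5.15111232e+01, -3.67320979e+01, -1.30666367e-04,
        1.27109553e-02,  2.98589420e-06]), 'position': array([ 0.30521639, -0.60112227,  0.19624894]), 'eef_rot': array([-0.60218915,  0.37057622, -0.36923677,  0.60308018]), 'wrist_force': array([0.27257933, 0.58261531, 0.03658502]), 'ft_torque': array([0.02522289, 0.00720049, 0.0337641 ]), 'grip_width': 0.08528540181282773} 0.0187
top [[398.95020697   0.         251.79432951]
 [  0.         398.95020697 194.07821946]
 [  0.           0.           1.        ]] [0.49074545 0.01662103 0.93195782] [-0.03766585  0.03389235  0.71385665 -0.69845635]
bottle_small_center 0.89 157 167 [0.642 0.226 0.073]
bottle_medium_center 0.69 350 236 [ 0.484 -0.179  0.112]
bottle_medium_center 0.67 157 174 [0.634 0.237 0.029]
bottle_large_center 0.59 244 241 [0
[... 520 characters left out ...]
406415 0.51898931 0.68879387] [-0.13311985  0.38505017  0.85590741 -0.3184933 ]
bottle_small_center 0.93 148 246 [nan nan nan]
bottle_medium_center 0.61 328 182 [ 0.464 -0.173  0.074]
bottle_medium_center 0.37 269 163 [ 0.639 -0.167  0.047]
bottle_large_center 0.73 267 226 [0.471 0.059 0.098]
saucer_small 0.54 277 253 [0.454 0.036 0.006]
saucer_medium 0.87 152 265 [0.635 0.24  0.007]
saucer_large 0.68 321 199 [ 0.471 -0.167  0.018]
saucer_large 0.66 269 164 [ 0.64  -0.169  0.042]
tile 0.58 217 214 [0.636 0.038 0.01 ]
tile 0.47 216 289 [0.46  0.222 0.066]
flask_center 0.95 269 162 [ 0.639 -0.167  0.05 ]
flask_center 0.5 219 212 [0.637 0.03  0.009]
amber_center 0.76 218 290 [0.456 0.221 0.065]
```

```bash
cat > fit.py <<'E'
from h import *
from scipy.optimize import least_squares
def circ(P):
    f=lambda p:np.hypot(P[:,0]-p[0],P[:,1]-p[1])-p[2]
    m=P.mean(0);r=least_squares(f,[m[0],m[1],.03],loss="soft_l1",f_scale=.001);return r.x
def rim(W,xy,ro,lo=.0075,hi=.0125):
    Q=W.reshape(-1,3);d=np.hypot(Q[:,0]-xy[0],Q[:,1]-xy[1])
    P=Q[(d<ro+.012)&(d>ro-.02)&(Q[:,2]>lo)&(Q[:,2]<hi)][:,:2];return len(P),(np.round(circ(P),4) if len(P)>8 else None)
def top(W,xy,h,r=.045,t=.006):
    Q=W.reshape(-1,3);d=np.hypot(Q[:,0]-xy[0],Q[:,1]-xy[1])
    P=Q[(d<r)&(abs(Q[:,2]-h)<t)];return len(P),np.round((np.nanmin(P,0)+np.nanmax(P,0))/2,4),np.round(np.ptp(P,0),3),np.round(P.mean(0),4)
E
python3 - <<'E'
from fit import *
s=status.state();print("axes cols x,y,z\n",np.round(R.from_quat(s["eef_rot"]).as_matrix(),3))
for cam in("top","scene"):
    W=np.load(f"W_{cam}.npy");print(cam)
    for n,xy,h in(("small",(.635,.235),.080),("med",(.484,-.175),.110),("large",(.472,.04),.130),("amber",(.466,.21),.09),("flask",(.637,-.165),.14)):print(n,top(W,xy,h))
    for n,xy,r in(("med",(.635,.238),.05),("large",(.484,-.17),.059),("small",(.468,.035),.041)):print("rim",n,rim(W,xy,r))
    print("tile",top(W,(.633,.04),.006,.07,.003))
a=cv2.imread("pics/top0.png");b=cv2.imread("pics/scene0.png")
cv2.imwrite("pics/both0.png",cv2.resize(np.hstack([a,b]),None,fx=.78,fy=.78,interpolation=cv2.INTER_AREA))
E
```

```text
axes cols x,y,z
 [[ 0.453 -0.     0.892]
 [-0.892 -0.     0.453]
 [ 0.    -1.    -0.   ]]
top
small (139, array([0.6519, 0.2347, 0.0799]), array([0.027, 0.028, 0.01 ]), array([0.6518, 0.2344, 0.0814]))
med (232, array([ 0.4773, -0.189 ,  0.1096]), array([0.033, 0.033, 0.01 ]), array([ 0.4773, -0.1885,  0.1108]))
large (328, array([0.4804, 0.0366, 0.1305]), array([0.04 , 0.038, 0.01 ]), array([0.4807, 0.0367, 0.1314]))
amber (179, array([0.471 , 0.2111, 0.0892]), array([0.029, 0.029, 0.01 ]), array([0.4708, 0.2108, 0.0902]))
flask (33, array([ 0.6404, -0.1703,  0.1386]), array([0.012, 0.01 , 0.007]), array([ 0.6402, -0.1703,  0.1396]))
rim med (219, array([0.6488, 0.2392, 0.0468]))
rim large (152, array([ 0.4782, -0.1904,  0.0557]))
rim small (178, array([0.4778, 0.0339, 0.0381]))
tile (1418, array([0.6324, 0.0402, 0.006 ]), array([0.136, 0.132, 0.006]), array([0.6321, 0.0304, 0.0064]))
scene
small (138, array([0.6542, 0.2346, 0.0795]), array([0.028, 0.028, 0.009]), array([0.6521, 0.2352, 0.0809]))
med (130, array([ 0.4792, -0.1892,  0.1092]), array([0.033, 0.034, 0.01 ]), array([ 0.4774, -0.1872,  0.1108]))
large (262, array([0.4811, 0.0355, 0.13  ]), array([0.04 , 0.042, 0.012]), array([0.48  , 0.0388, 0.1309]))
amber (209, array([0.4717, 0.2113, 0.0889]), array([0.03 , 0.029, 0.01 ]), array([0.4708, 0.2121, 0.09  ]))
flask (19, array([ 0.641 , -0.1711,  0.1381]), array([0.009, 0.011, 0.008]), array([ 0.641 , -0.1701,  0.1392]))
rim med (214, array([0.65  , 0.2382, 0.0469]))
rim large (102, array([ 0.48  , -0.1911,  0.0558]))
rim small (95, array([0.4768, 0.0322, 0.0366]))
tile (968, array([0.6328, 0.0389, 0.006 ]), array([0.135, 0.134, 0.006]), array([0.6332, 0.0317, 0.0068]))
```

View pics/both0.png

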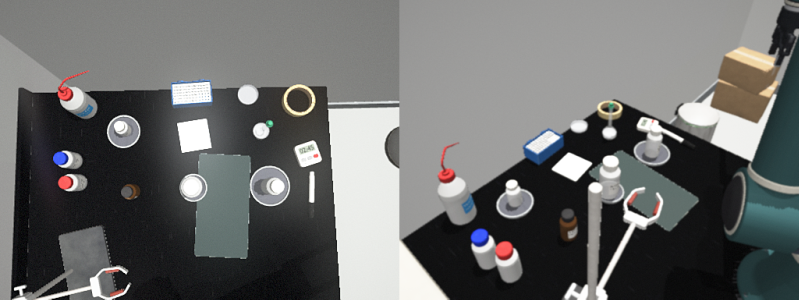

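View pics/top0.png

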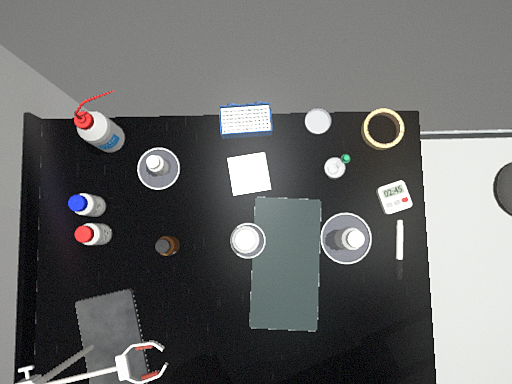

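The top view shows the small bottle in the medium saucer (158,168), the large one in the small saucer (247,240) and the medium one in the large saucer (346,238). The tile is at (249,173), the flask at (335,167) and amber at (167,246). A clamp stand sits bottom-left (140,360), so I'll check its position and the tile's.

```bash
python3 - <<'E'
from fit import *
W=np.load("W_top.npy");Q=W.reshape(-1,3);S=np.load("W_scene.npy").reshape(-1,3)
for n,A in(("top",Q),("scene",S)):
    m=(A[:,2]>.06)&(A[:,0]<.42)&(A[:,0]>.0)&(A[:,1]>.0);P=A[m]
    if len(P):
        for lo in np.arange(.06,.6,.06):
            p=P[(P[:,2]>=lo)&(P[:,2]<lo+.06)]
            if len(p)>3:print(n,round(lo,2),len(p),p.min(0).round(2),p.max(0).round(2))
im=cv2.imread("pics/top0.png")
m=((im.min(2)>150)&(abs(W[:,:,2]-.006)<.006)).astype(np.uint8);m[:,:215]=0;m[:,280:]=0;m[200:]=0
p=W[m>0][:,:2].astype(np.float32);print("tile",cv2.minAreaRect(p))
s=status.state();M=R.from_quat(s["eef_rot"]).as_matrix();print(np.degrees(np.arctan2(M[1,2],M[0,2])))
E
```

```text
top 0.06 1219 [0.19 0.38 0.06] [0.42 0.55 0.12]
top 0.12 111 [0.25 0.38 0.12] [0.26 0.39 0.18]
top 0.18 98 [0.25 0.38 0.18] [0.26 0.39 0.23]
top 0.24 1417 [0.26 0.16 0.25] [0.32 0.4  0.28]
scene 0.06 1478 [0.   0.   0.06] [0.07 0.07 0.12]
scene 0.12 821 [0.01 0.02 0.12] [0.07 0.07 0.18]
scene 0.18 737 [0.04 0.05 0.18] [0.2  0.14 0.24]
scene 0.24 6953 [0.06 0.02 0.24] [0.32 0.4  0.3 ]
scene 0.3 4758 [0.08 0.04 0.3 ] [0.25 0.39 0.36]
scene 0.36 5660 [0.12 0.03 0.36] [0.42 0.54 0.42]
scene 0.42 2674 [0.14 0.01 0.42] [0.26 0.39 0.48]
scene 0.48 1015 [0.17 0.   0.48] [0.26 0.39 0.53]
tile ((0.6629621386528015, 0.022557154297828674), (0.19134248793125153, 0.10803946107625961), 7.152338981628418)
26.915945346273247
```

```bash
python3 -m crank '{"gripper":[8.5,8.5,8.5,8.5,8.5],"slide":[[0,-3,0],[0,-2,0],[0,0,0],[0,0,0],[0,0,0]],"dr":[[0,0,0],[0,6.73,0],[0,6.73,0],[0,6.73,0],[0,6.73,0]]}'
```

```text
clock: 1.5
position: [0.3056, -0.602, 0.248]
eef_rot: [0.499, -0.501, 0.501, -0.499]
wrist_force: [0.0, 0.5, -0.2]
grip_width: 0.085
```

```bash
python3 -m crank '{"gripper":[8.5,8.5,8.5,8.5,8.5],"slide":[[-4.5,0,1.2],[-4.5,0,1.2],[-4.5,0,1.2],[-4.5,0,1.2],[-4.5,0,1.2]],"dr":[[0,0,0],[0,0,0],[0,0,0],[0,0,0],[0,0,0]]}'; python3 -m crank '{"gripper":[8.5,8.5,8.5,8.5,8.5],"slide":[[-4.5,0,1.2],[-4.5,0,1.2],[-4.5,0,1.2],[-4.5,0,1.2],[-4.5,0,1.2]],"dr":[[0,0,0],[0,0,0],[0,0,0],[0,0,0],[0,0,0]]}'; python3 -m crank '{"gripper":[8.5,8.5,8.5,8.5,8.5],"slide":[[-4.5,0,1.2],[-4.5,0,1.2],[-4.5,0,1.2],[-4.5,0,1.2],[0,0,0]],"dr":[[0,0,0],[0,0,0],[0,0,0],[0,0,0],[0,0,0]]}'
```

```text
clock: 2.0
position: [0.3658, -0.3752, 0.2477]
eef_rot: [0.5, -0.5, 0.5, -0.5]
wrist_force: [1.1, 0.8, 0.0]
grip_width: 0.0849
clock: 2.5
position: [0.4258, -0.1501, 0.248]
eef_rot: [0.5, -0.5, 0.501, -0.5]
wrist_force: [0.8, -0.7, -0.4]
grip_width: 0.0848
clock: 3.0
position: [0.4744, 0.0332, 0.2479]
eef_rot: [-0.501, 0.499, -0.498, 0.502]
wrist_force: [0.1, -0.9, -0.1]
grip_width: 0.0846
```

```bash
python3 -m crank '{"gripper":[8.5,8.5,8.5,8.5,8.5],"slide":[[-0.4,0,0.6],[0,4,0],[0,4,0],[0,4,0],[0,4,0]],"dr":[[0,0,0],[0,0,0],[0,0,0],[0,0,0],[0,0,0]]}'; python3 -m crank '{"gripper":[3,3,3,3,3],"slide":[[0,0,0],[0,0,0],[0,0,0],[0,0,0],[0,0,0]],"dr":[[0,0,0],[0,0,0],[0,0,0],[0,0,0],[0,0,0]]}';python3 -m crank '{"gripper":[3,3,3,3,3],"slide":[[0,0,0],[0,0,0],[0,0,0],[0,0,0],[0,0,0]],"dr":[[0,0,0],[0,0,0],[0,0,0],[0,0,0],[0,0,0]]}'
python3 - <<'E'
from fit import *
for cam in("top","scene"):
    c=viewer.capture(cam);cv2.imwrite(f"pics/{cam}1.png",c["pixels"][:,:,::-1])
a=cv2.imread("pics/scene1.png");cv2.imwrite("pics/s1.png",cv2.resize(a[120:300,180:420],None,fx=3,fy=3,interpolation=cv2.INTER_CUBIC))
E
```

```text
clock: 3.5
position: [0.48, 0.0305, 0.0865]
eef_rot: [0.499, -0.5, 0.501, -0.5]
wrist_force: [0.5, 0.1, -0.3]
grip_width: 0.0851
clock: 4.0
position: [0.4824, 0.032, 0.0908]
eef_rot: [0.499, -0.499, 0.502, -0.501]
wrist_force: [-1.1, 0.1, 6.2]
grip_width: 0.038
clock: 4.5
position: [0.4823, 0.0321, 0.0908]
eef_rot: [-0.499, 0.498, -0.501, 0.501]
wrist_force: [-0.8, 0.1, 7.1]
grip_width: 0.0385
```

View pics/s1.png

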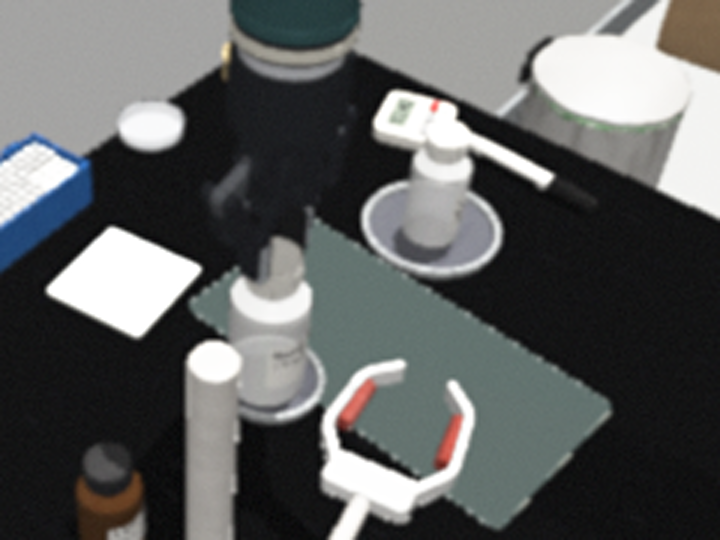

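The scene crop shows the large bottle upright, with its cap between the fingers. A 7 N upward force suggests the tips touch the shoulder, so I'll lift gently and check.

```bash
python3 -m crank '{"gripper":[3,3,3,3,3],"slide":[[0,-0.5,0],[0,-1,0],[0,-1.5,0],[0,-1.5,0],[0,0,0]],"dr":[[0,0,0],[0,0,0],[0,0,0],[0,0,0],[0,0,0]]}'
python3 - <<'E'
from fit import *
for cam in("top","scene"):
    c=viewer.capture(cam);cv2.imwrite(f"pics/{cam}2.png",c["pixels"][:,:,::-1])
a=cv2.imread("pics/scene2.png");cv2.imwrite("pics/s2.png",cv2.resize(a[120:300,180:420],None,fx=3,fy=3,interpolation=cv2.INTER_CUBIC))
E
```

```text
clock: 5.1
position: [0.4817, 0.0322, 0.1355]
eef_rot: [-0.499, 0.499, -0.501, 0.501]
wrist_force: [0.7, -0.8, -2.1]
grip_width: 0.0378
```

View pics/s2.png

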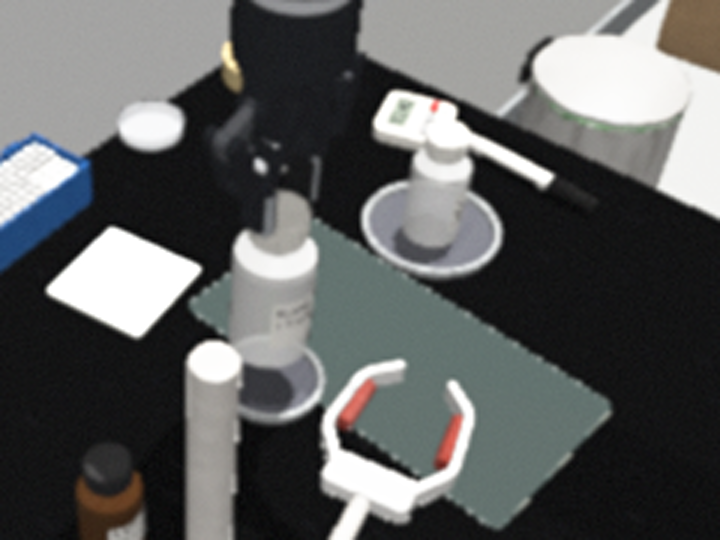

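The large bottle is clear of the saucer and upright. Next: carry it to the tile.

```bash
python3 -m crank '{"gripper":[3,3,3,3,3],"slide":[[0.1,0,2],[0.2,0,4],[0.2,0,4],[0.1,0,3.5],[0.1,0,1.7]],"dr":[[0,0,0],[0,0,0],[0,0,0],[0,0,0],[0,0,0]]}';python3 -m crank '{"gripper":[3,3,3,3,3],"slide":[[0,0,0],[0,1,0],[0,1.5,0],[0,1,0],[0,0,0]],"dr":[[0,0,0],[0,0,0],[0,0,0],[0,0,0],[0,0,0]]}'
python3 - <<'E'
from fit import *
for cam in("top","scene"):
    c=viewer.capture(cam);cv2.imwrite(f"pics/{cam}3.png",c["pixels"][:,:,::-1])
a=cv2.imread("pics/scene3.png");cv2.imwrite("pics/s3.png",cv2.resize(a[120:300,140:380],None,fx=3,fy=3,interpolation=cv2.INTER_CUBIC))
E
```

```text
clock: 5.7
position: [0.6337, 0.025, 0.1311]
eef_rot: [-0.5, 0.5, -0.5, 0.5]
wrist_force: [-0.5, -0.8, -0.7]
grip_width: 0.0376
clock: 6.2
position: [0.6283, 0.0252, 0.0942]
eef_rot: [0.501, -0.501, 0.499, -0.499]
wrist_force: [-0.4, 0.0, -1.9]
grip_width: 0.0377
```

View pics/s3.png

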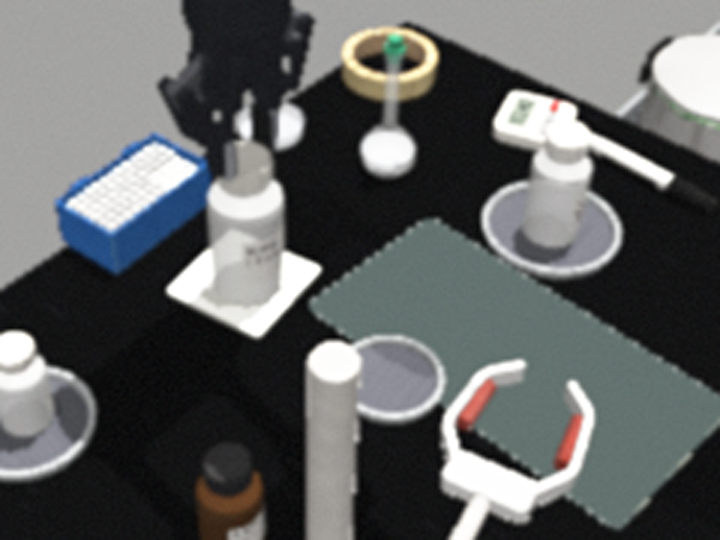

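Bottle is roughly centred on the tile. Lower a touch, release, rise.

```bash
python3 -m crank '{"gripper":[3,3,3],"slide":[[0,0.2,0],[0,0,0],[0,0,0]],"dr":[[0,0,0],[0,0,0],[0,0,0]]}';python3 -m crank '{"gripper":[8.5,8.5,8.5,8.5,8.5],"slide":[[0,0,0],[0,0,0],[0,0,0],[0,0,0],[0,0,0]],"dr":[[0,0,0],[0,0,0],[0,0,0],[0,0,0],[0,0,0]]}';python3 -m crank '{"gripper":[8.5,8.5,8.5,8.5,8.5],"slide":[[0,-2,0],[0,-4,0],[0,-5,0],[0,-3,0],[0,0,0]],"dr":[[0,0,0],[0,0,0],[0,0,0],[0,0,0],[0,0,0]]}'
```

```text
clock: 6.6
position: [0.632, 0.0251, 0.0962]
eef_rot: [0.5, -0.5, 0.5, -0.5]
wrist_force: [-0.1, -0.3, -2.1]
grip_width: 0.0376
clock: 7.1
position: [0.6317, 0.0251, 0.0958]
eef_rot: [0.5, -0.5, 0.5, -0.5]
wrist_force: [0.5, 1.5, -0.1]
grip_width: 0.0846
clock: 7.6
position: [0.6355, 0.0252, 0.2431]
eef_rot: [-0.497, 0.497, -0.503, 0.503]
wrist_force: [0.7, 0.1, 1.1]
grip_width: 0.0849
```

```bash
python3 -m crank '{"gripper":[8.5,8.5,8.5,8.5,8.5],"slide":[[-4.2,0,0.4],[-4.2,0,0.4],[-4.2,0,0.4],[-4.2,0,0.4],[-4.2,0,0.4]],"dr":[[0,0,0],[0,0,0],[0,0,0],[0,0,0],[0,0,0]]}';python3 -m crank '{"gripper":[8.5,8.5,8.5],"slide":[[0,0,0],[0,0,0],[0,0,0]],"dr":[[0,0,0],[0,0,0],[0,0,0]]}'
python3 - <<'E'
from fit import *
for cam in("top","scene"):
    c=viewer.capture(cam);cv2.imwrite(f"pics/{cam}4.png",c["pixels"][:,:,::-1]);W=cloud(c);print(top(W,(.632,.028),.132))
    print("S",rim(W,(.477,.033),.041))
    for n in N[:1]:print([ (d["at"],d["conf"]) for d in viewer.find_in(cam,n)][:2])
E
```

```text
clock: 8.1
position: [0.6511, 0.2365, 0.2344]
eef_rot: [0.5, -0.5, 0.5, -0.499]
wrist_force: [0.0, 0.1, 0.8]
grip_width: 0.0851
clock: 8.4
position: [0.6513, 0.2342, 0.2347]
eef_rot: [0.5, -0.5, 0.5, -0.499]
wrist_force: [0.2, -0.3, -0.8]
grip_width: 0.0851
(318, array([0.6299, 0.0295, 0.132 ]), array([0.041, 0.039, 0.012]), array([0.6295, 0.0299, 0.1331]))
S (205, array([0.4776, 0.0335, 0.0379]))
[([157.8, 162.0], 0.65), ([157.0, 177.2], 0.45)]
(208, array([0.6314, 0.03  , 0.1314]), array([0.04 , 0.041, 0.011]), array([0.6294, 0.0316, 0.1328]))
S (146, array([0.4787, 0.0327, 0.0382]))
[([147.3, 245.1], 0.65)]
```

```bash
python3 -m crank '{"gripper":[8.5,8.5,8.5,8.5,8.5],"slide":[[0.4,0,0.2],[0,5,0],[0,5,0],[0,5,0],[0,3,0]],"dr":[[0,0,0],[0,0,0],[0,0,0],[0,0,0],[0,0,0]]}';python3 -m crank '{"gripper":[8.5,8.5,8.5,8.5],"slide":[[0,2,0],[0,1.1,0],[0,0,0],[0,0,0]],"dr":[[0,0,0],[0,0,0],[0,0,0],[0,0,0]]}'; python3 -m crank '{"gripper":[5,4,3,3,3],"slide":[[0,0,0],[0,0,0],[0,0,0],[0,0,0],[0,0,0]],"dr":[[0,0,0],[0,0,0],[0,0,0],[0,0,0],[0,0,0]]}';python3 -m crank '{"gripper":[3,3,3,3,3],"slide":[[0,0,0],[0,0,0],[0,0,0],[0,0,0],[0,0,0]],"dr":[[0,0,0],[0,0,0],[0,0,0],[0,0,0],[0,0,0]]}'
```

```text
clock: 9.1
position: [0.6509, 0.2293, 0.0509]
eef_rot: [0.502, -0.501, 0.499, -0.498]
wrist_force: [-0.2, 0.2, 0.0]
grip_width: 0.0847
clock: 9.5
position: [0.6547, 0.2311, 0.0258]
eef_rot: [-0.499, 0.5, -0.5, 0.5]
wrist_force: [0.1, 0.7, 0.7]
grip_width: 0.0849
clock: 10.0
position: [0.6537, 0.2313, 0.0249]
eef_rot: [-0.5, 0.5, -0.5, 0.5]
wrist_force: [1.1, 0.3, 0.3]
grip_width: 0.0304
clock: 10.5
position: [0.6537, 0.2312, 0.0246]
eef_rot: [-0.5, 0.5, -0.5, 0.5]
wrist_force: [0.1, 0.9, 1.0]
grip_width: 0.03
```

```bash
python3 - <<'E'
from fit import *
for cam in("top","scene"):
    c=viewer.capture(cam);cv2.imwrite(f"pics/{cam}5.png",c["pixels"][:,:,::-1])
a=cv2.imread("pics/scene5.png")[170:320,80:260];b=cv2.imread("pics/top5.png")[100:250,90:270]
cv2.imwrite("pics/s5.png",cv2.resize(np.hstack([a,b]),None,fx=2.2,fy=2.2,interpolation=cv2.INTER_CUBIC))
E
```

```text
(no output)
```

View pics/s5.png

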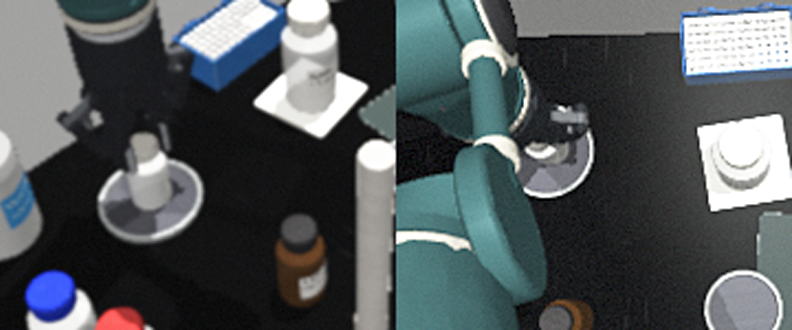

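```bash
python3 -m crank '{"gripper":[2.4,2.4,2.4,2.4],"slide":[[0,0,0],[0,0,0],[0,0,0],[0,0,0]],"dr":[[0,0,0],[0,0,0],[0,0,0],[0,0,0]]}'
python3 - <<'E'
from fit import *
c=viewer.capture("scene");W=cloud(c);a=c["pixels"][:,:,::-1]
# profile along column thru bottle
for r in range(222,282,3):
    print(r,[tuple(np.round(W[r,k],3)) for k in (140,147,153,160)])
cv2.imwrite("pics/s6.png",cv2.resize(a[215:290,105:205],None,fx=7,fy=7,interpolation=cv2.INTER_CUBIC))
E
```

```text
clock: 11.0
position: [0.6539, 0.2313, 0.0249]
eef_rot: [-0.5, 0.5, -0.5, 0.5]
wrist_force: [1.7, 0.5, 2.0]
grip_width: 0.0279
222 [(np.float64(0.64), np.float64(0.242), np.float64(0.136)), (np.float64(0.659), np.float64(0.216), np.float64(0.104)), (np.float64(0.643), np.float64(0.212), np.float64(0.112)), (np.float64(0.728), np.float64(0.141), np.float64(-0.001))]
225 [(np.float64(0.638), np.float64(0.245), np.float64(0.132)), (np.float64(0.657), np.float64(0.218), np.float64(0.098)), (np.float64(0.643), np.float64(0.213), np.float64(0.104)), (np.float64(0.72), np.float64(0.148), np.float64(-0.001))]
228 [(np.float64(0.746), np.float64(0.186), np.float64(0.001)), (np.float64(0.661), np.float64(0.218), np.float64(0.086)), (np.float64(0.643), np.float64(0.215), np.float64(0.096)), (np.float64(0.712), np.float64(0.154), np.float64(-0.0))]
231 [(np.float64(0.739), np.float64(0.192), np.float64(0.0)), (np.float64(0.658), np.float64(0.221), np.float64(0.081)), (np.float64(0.645), np.float64(0.215), np.float64(0.086)), (np.float64(0.703), np.float64(0.161), np.float64(0.001))]
234 [(np.flo
[... 3120 characters left out ...]
0.638), np.float64(0.27), np.float64(0.006)), (np.float64(0.627), np.float64(0.26), np.float64(0.006)), (np.float64(0.619), np.float64(0.251), np.float64(0.004)), (np.float64(0.603), np.float64(0.245), np.float64(0.011))]
276 [(np.float64(0.632), np.float64(0.275), np.float64(0.006)), (np.float64(0.62), np.float64(0.266), np.float64(0.007)), (np.float64(0.609), np.float64(0.259), np.float64(0.01)), (np.float64(0.605), np.float64(0.245), np.float64(-0.0))]
279 [(np.float64(0.627), np.float64(0.279), np.float64(0.004)), (np.float64(0.616), np.float64(0.269), np.float64(0.004)), (np.float64(0.608), np.float64(0.261), np.float64(0.003)), (np.float64(0.597), np.float64(0.251), np.float64(0.003))]
```

View pics/s6.png

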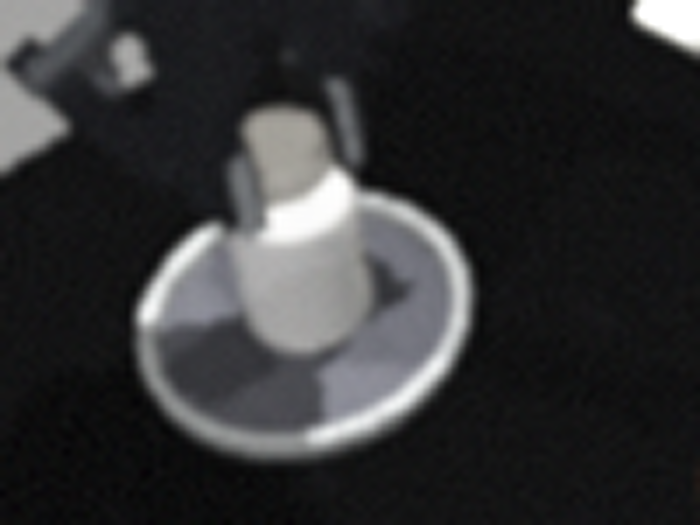

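The crop shows the fingers on the cap with the tips at the shoulder (crop ~(245,215)) and the bottle upright. They have stalled at 28 mm, so it is gripped. Lifting.

```bash
python3 -m crank '{"gripper":[2,2,2,2,2],"slide":[[0,-0.5,0],[0,-1.5,0],[0,-2,0],[0,0,0],[0,0,0]],"dr":[[0,0,0],[0,0,0],[0,0,0],[0,0,0],[0,0,0]]}'
python3 - <<'E'
from fit import *
c=viewer.capture("scene");W=cloud(c);a=c["pixels"][:,:,::-1]
cv2.imwrite("pics/s7.png",cv2.resize(a[195:290,95:215],None,fx=5,fy=5,interpolation=cv2.INTER_CUBIC))
c=viewer.capture("top")
E
```

```text
clock: 11.55
position: [0.6542, 0.2312, 0.0656]
eef_rot: [-0.499, 0.5, -0.5, 0.5]
wrist_force: [0.4, 0.4, -1.5]
grip_width: 0.0275
```

View pics/s7.png

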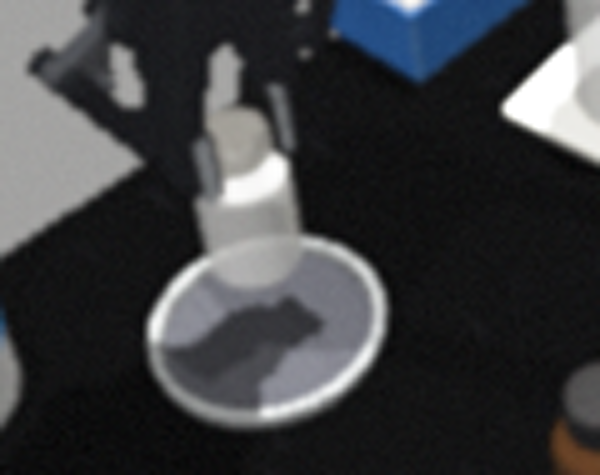

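```bash
python3 -m crank '{"gripper":[2,2,2,2,2],"slide":[[0,-2,0],[2.2,0,-1.9],[4,0,-3.5],[4,0,-3.5],[4,0,-3.5]],"dr":[[0,0,0],[0,0,0],[0,0,0],[0,0,0],[0,0,0]]}';python3 -m crank '{"gripper":[2,2,2,2,2],"slide":[[4,0,-3.5],[2,0,-1.6],[0,0,0],[0,0,0],[0,0,0]],"dr":[[0,0,0],[0,0,0],[0,0,0],[0,0,0],[0,0,0]]}'
```

```text
clock: 12.15
position: [0.5335, 0.095, 0.0832]
eef_rot: [0.501, -0.5, 0.499, -0.499]
wrist_force: [-0.3, -1.8, 0.8]
grip_width: 0.0276
clock: 12.65
position: [0.4877, 0.0392, 0.0845]
eef_rot: [-0.5, 0.5, -0.5, 0.5]
wrist_force: [0.0, 0.6, -0.7]
grip_width: 0.0277
```

```bash
python3 -m crank '{"gripper":[2,2,2,2,2],"slide":[[0.97,0,-0.8],[0,2,0],[0,2,0],[0,1,0],[0,0,0]],"dr":[[0,0,0],[0,0,0],[0,0,0],[0,0,0],[0,0,0]]}';python3 -m crank '{"gripper":[2,2,2,2,2],"slide":[[0,0.5,0],[0,0.3,0],[0,0,0],[0,0,0],[0,0,0]],"dr":[[0,0,0],[0,0,0],[0,0,0],[0,0,0],[0,0,0]]}'
python3 - <<'E'
from fit import *
for cam in("top","scene"):
    c=viewer.capture(cam);W=cloud(c);cv2.imwrite(f"pics/{cam}8.png",c["pixels"][:,:,::-1])
    print(cam,rim(W,(.4775,.033),.041),top(W,(.4785,.033),.03,.045,.012))
E
```

```text
clock: 13.15
position: [0.4771, 0.029, 0.0328]
eef_rot: [0.501, -0.501, 0.499, -0.499]
wrist_force: [-1.2, 0.8, -1.1]
grip_width: 0.0271
clock: 13.65
position: [0.4793, 0.0289, 0.027]
eef_rot: [0.5, -0.5, 0.5, -0.5]
wrist_force: [-0.6, -0.0, 0.2]
grip_width: 0.0276Traceback (most recent call last):
  File "<stdin>", line 4, in <module>
  File "fit.py", line 11, in top
    P=Q[(d<r)&(abs(Q[:,2]-h)<t)];return len(P),np.round((np.nanmin(P,0)+np.nanmax(P,0))/2,4),np.round(np.ptp(P,0),3),np.round(P.mean(0),4)
                                                         ~~~~~~~~~^^^^^
    res = np.fmin.reduce(a, axis=axis, out=out, **kwargs)
ValueError: zero-size array to reduction operation fmin which has no identity
```

```bash
python3 -m crank '{"gripper":[2,2,2,2],"slide":[[0,0.2,0],[0,0,0],[0,0,0],[0,0,0]],"dr":[[0,0,0],[0,0,0],[0,0,0],[0,0,0]]}';python3 -m crank '{"gripper":[3.5,5,6.5,8.5,8.5],"slide":[[0,0,0],[0,0,0],[0,0,0],[0,0,0],[0,0,0]],"dr":[[0,0,0],[0,0,0],[0,0,0],[0,0,0],[0,0,0]]}';python3 -m crank '{"gripper":[8.5,8.5,8.5,8.5,8.5],"slide":[[0,0,0],[0,-3,0],[0,-5,0],[0,-5,0],[0,-5,0]],"dr":[[0,0,0],[0,0,0],[0,0,0],[0,0,0],[0,0,0]]}'
```

```text
clock: 14.1
position: [0.4793, 0.0289, 0.0249]
eef_rot: [-0.5, 0.5, -0.5, 0.5]
wrist_force: [0.7, 0.1, 1.8]
grip_width: 0.0274
clock: 14.6
position: [0.4788, 0.0289, 0.0245]
eef_rot: [-0.5, 0.5, -0.5, 0.5]
wrist_force: [-0.6, -0.6, -1.0]
grip_width: 0.0847
clock: 15.1
position: [0.4783, 0.0289, 0.2062]
eef_rot: [-0.5, 0.5, -0.5, 0.5]
wrist_force: [1.5, 0.5, -0.2]
grip_width: 0.0853
```

```bash
python3 -m crank '{"gripper":[8.5,8.5,8.5,8.5,8.5],"slide":[[4.44,0,0],[4.44,0,0],[4.44,0,0],[4.44,0,0],[4.44,0,0]],"dr":[[0,0,0],[0,0,0],[0,0,0],[0,0,0],[0,0,0]]}';python3 -m crank '{"gripper":[8.5,8.5,8.5],"slide":[[0,0,0],[0,0,0],[0,0,0]],"dr":[[0,0,0],[0,0,0],[0,0,0]]}'
python3 - <<'E'
from fit import *
for cam in("top","scene"):
    c=viewer.capture(cam);W=cloud(c);cv2.imwrite(f"pics/{cam}9.png",c["pixels"][:,:,::-1])
    print(cam,"S rim",rim(W,(.4775,.033),.041),"small",top(W,(.4785,.033),.08))
    for n,xy,h in(("med",(.478,-.189),.110),("large",(.63,.03),.132),("amber",(.466,.21),.09),("flask",(.637,-.165),.14)):
        try:print(n,top(W,xy,h))
        except ValueError:print(n,"hidden")
    print("M rim",rim(W,(.649,.2385),.05))
E
```

```text
clock: 15.6
position: [0.4786, -0.1948, 0.2048]
eef_rot: [0.5, -0.5, 0.5, -0.5]
wrist_force: [0.2, -0.1, 0.7]
grip_width: 0.0851
clock: 15.9
position: [0.4787, -0.1923, 0.2043]
eef_rot: [-0.5, 0.5, -0.5, 0.5]
wrist_force: [-0.1, 0.1, 0.2]
grip_width: 0.0848
top S rim (205, array([0.4776, 0.0336, 0.0379])) small (143, array([0.4786, 0.0326, 0.081 ]), array([0.028, 0.026, 0.009]), array([0.4786, 0.0327, 0.0811]))
med (17, array([ 0.4804, -0.1906,  0.1086]), array([0.027, 0.02 , 0.009]), array([ 0.4878, -0.1917,  0.1101]))
large (317, array([0.6301, 0.0295, 0.132 ]), array([0.041, 0.039, 0.009]), array([0.6295, 0.0299, 0.1331]))
amber (178, array([0.4711, 0.2111, 0.0889]), array([0.029, 0.029, 0.009]), array([0.4709, 0.2108, 0.0903]))
flask (34, array([ 0.6403, -0.1702,  0.139 ]), array([0.012, 0.01 , 0.008]), array([ 0.6401, -0.1703,  0.1394]))
M rim (267, array([0.6492, 0.2392, 0.0466]))
scene S rim (116, array([0.4783, 0.0326, 0.0378])) small (130, array([0.4799, 0.0314, 0.0795]), array([0.028, 0.029, 0.011]), array([0.4787, 0.0339, 0.0807]))
med (135, array([ 0.4787, -0.1898,  0.1096]), array([0.035, 0.036, 0.011]), array([ 0.4775, -0.187 ,  0.1106]))
large (208, array([0.6317, 0.0304, 0.1313]), array([0.041, 0.04 , 0.011]), array([0.6294, 0.0319, 0.1329]))
amber (206, array([0.4716, 0.2114, 0.0887]), array([0.03 , 0.03 , 0.009]), array([0.4709, 0.2121, 0.0901]))
flask (20, array([ 0.6416, -0.1713,  0.1387]), array([0.01 , 0.011, 0.008]), array([ 0.6409, -0.1698,  0.1391]))
M rim (280, array([0.6506, 0.2381, 0.0472]))
```

Small bottle is within about 1.5 mm of its saucer's centre. Now the medium one.

```bash
python3 -m crank '{"gripper":[8.5,8.5,8.5,8.5,8.5],"slide":[[0,4.5,0],[0,4.5,0],[0,3,0],[0,2.4,0],[0,0,0]],"dr":[[0,0,0],[0,0,0],[0,0,0],[0,0,0],[0,0,0]]}';python3 -m crank '{"gripper":[7,6,5,4,3],"slide":[[0,0,0],[0,0,0],[0,0,0],[0,0,0],[0,0,0]],"dr":[[0,0,0],[0,0,0],[0,0,0],[0,0,0],[0,0,0]]}';python3 -m crank '{"gripper":[2.4,2.4,2.4,2.4,2.4],"slide":[[0,0,0],[0,0,0],[0,0,0],[0,0,0],[0,0,0]],"dr":[[0,0,0],[0,0,0],[0,0,0],[0,0,0],[0,0,0]]}'
```

```text
clock: 16.5
position: [0.4755, -0.1901, 0.0567]
eef_rot: [-0.501, 0.502, -0.497, 0.5]
wrist_force: [-1.5, -0.5, -0.6]
grip_width: 0.085
clock: 17.0
position: [0.4802, -0.1934, 0.0624]
eef_rot: [0.499, -0.499, 0.501, -0.5]
wrist_force: [-0.4, 1.0, 3.7]
grip_width: 0.0333
clock: 17.5
position: [0.4802, -0.1935, 0.0623]
eef_rot: [0.499, -0.499, 0.501, -0.5]
wrist_force: [-0.2, 1.8, 5.9]
grip_width: 0.0335
```

Gripped at 33.5 mm on the 36 mm cap. Lift and check.

```bash
python3 -m crank '{"gripper":[2.4,2.4,2.4,2.4,2.4],"slide":[[0,-0.5,0],[0,-1.5,0],[0,-2.5,0],[0,0,0],[0,0,0]],"dr":[[0,0,0],[0,0,0],[0,0,0],[0,0,0],[0,0,0]]}'
python3 - <<'E'
from fit import *
c=viewer.capture("scene");a=c["pixels"][:,:,::-1]
cv2.imwrite("pics/s10.png",cv2.resize(a[120:240,260:400],None,fx=4,fy=4,interpolation=cv2.INTER_CUBIC))
E
```

```text
clock: 18.0
position: [0.4791, -0.1933, 0.1058]
eef_rot: [0.5, -0.5, 0.5, -0.5]
wrist_force: [-0.7, -1.1, -1.7]
grip_width: 0.0333
```

View pics/s10.png

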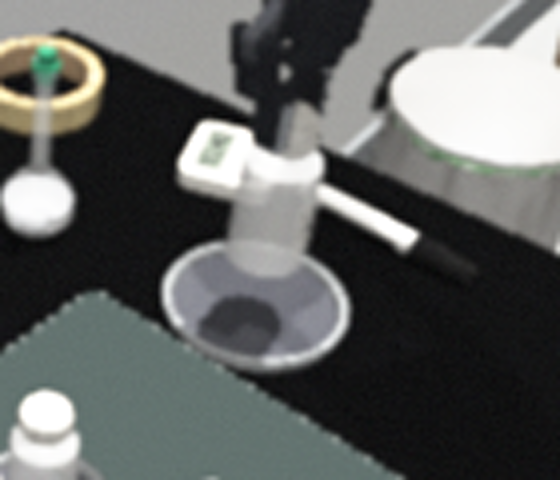

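```bash
python3 -m crank '{"gripper":[2.4,2.4,2.4,2.4,2.4],"slide":[[0,-2,0],[0,-4,0],[0,-4,0],[0,-2,0],[-2.14,0,0.86]],"dr":[[0,0,0],[0,0,0],[0,0,0],[0,0,0],[0,0,0]]}';python3 -m crank '{"gripper":[2.4,2.4,2.4,2.4,2.4],"slide":[[-4.28,0,1.73],[-4.28,0,1.73],[-4.28,0,1.73],[-4.28,0,1.73],[-4.28,0,1.73]],"dr":[[0,0,0],[0,0,0],[0,0,0],[0,0,0],[0,0,0]]}';python3 -m crank '{"gripper":[2.4,2.4,2.4,2.4,2.4],"slide":[[-4.28,0,1.73],[-4.28,0,1.73],[-4.28,0,1.73],[-4.28,0,1.73],[-2.14,0,0.86]],"dr":[[0,0,0],[0,0,0],[0,0,0],[0,0,0],[0,0,0]]}';python3 -m crank '{"gripper":[2.4,2.4,2.4],"slide":[[0,0,0],[0,0,0],[0,0,0]],"dr":[[0,0,0],[0,0,0],[0,0,0]]}'
```

```text
clock: 18.55
position: [0.4889, -0.174, 0.2286]
eef_rot: [0.499, -0.499, 0.503, -0.5]
wrist_force: [-0.4, -0.5, -1.2]
grip_width: 0.0329
clock: 19.05
position: [0.5734, 0.044, 0.2235]
eef_rot: [0.501, -0.501, 0.499, -0.499]
wrist_force: [0.4, -0.1, -0.9]
grip_width: 0.033
clock: 19.55
position: [0.6515, 0.2384, 0.2226]
eef_rot: [0.501, -0.5, 0.499, -0.5]
wrist_force: [0.3, -0.2, -1.3]
grip_width: 0.033
clock: 19.85
position: [0.651, 0.2337, 0.2241]
eef_rot: [0.501, -0.5, 0.5, -0.499]
wrist_force: [0.2, -0.1, -0.5]
grip_width: 0.0333
```

```bash
python3 -m crank '{"gripper":[2.4,2.4,2.4,2.4,2.4],"slide":[[-0.1,2,0],[0,4,0],[0,4,0],[0,3,0],[0,1.5,0]],"dr":[[0,0,0],[0,0,0],[0,0,0],[0,0,0],[0,0,0]]}';python3 -m crank '{"gripper":[2.4,2.4,2.4,2.4,2.4],"slide":[[0,0.8,0],[0,0.5,0],[0,0,0],[0,0,0],[0,0,0]],"dr":[[0,0,0],[0,0,0],[0,0,0],[0,0,0],[0,0,0]]}'
```

```text
clock: 20.35
position: [0.6489, 0.2334, 0.0766]
eef_rot: [0.502, -0.501, 0.499, -0.498]
wrist_force: [0.2, -0.6, -2.8]
grip_width: 0.033
clock: 20.85
position: [0.6531, 0.2363, 0.0695]
eef_rot: [-0.499, 0.5, -0.5, 0.501]
wrist_force: [0.1, 0.9, -1.4]
grip_width: 0.0333
```

```bash
python3 -m crank '{"gripper":[2.4,2.4,2.4,2.4,2.4],"slide":[[0.1,0.4,-0.1],[0,0.2,0],[0,0,0],[0,0,0],[0,0,0]],"dr":[[0,0,0],[0,0,0],[0,0,0],[0,0,0],[0,0,0]]}'
python3 - <<'E'
from fit import *
c=viewer.capture("scene");a=c["pixels"][:,:,::-1]
cv2.imwrite("pics/s11.png",cv2.resize(a[195:290,95:215],None,fx=5,fy=5,interpolation=cv2.INTER_CUBIC))
E
```

```text
clock: 21.35
position: [0.6513, 0.2351, 0.0624]
eef_rot: [-0.5, 0.5, -0.5, 0.5]
wrist_force: [-0.7, -0.1, 4.8]
grip_width: 0.0333
```

View pics/s11.png

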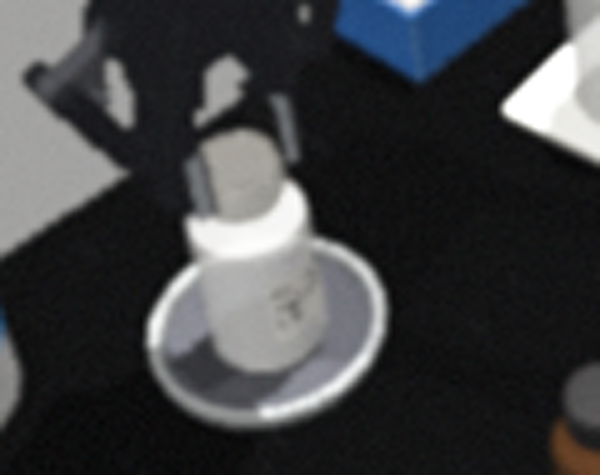

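Seated on the floor and upright. Release, rise and return to the large bottle.

```bash
python3 -m crank '{"gripper":[3.5,5,6.5,8.5,8.5],"slide":[[0,0,0],[0,0,0],[0,0,0],[0,0,0],[0,0,0]],"dr":[[0,0,0],[0,0,0],[0,0,0],[0,0,0],[0,0,0]]}';python3 -m crank '{"gripper":[8.5,8.5,8.5,8.5,8.5],"slide":[[0,0,0],[0,-3,0],[0,-5,0],[0,-5,0],[0,-5,0]],"dr":[[0,0,0],[0,0,0],[0,0,0],[0,0,0],[0,0,0]]}';python3 -m crank '{"gripper":[8.5,8.5,8.5,8.5,8.5],"slide":[[4.2,0,-0.4],[4.2,0,-0.4],[4.2,0,-0.4],[4.2,0,-0.4],[4.2,0,-0.4]],"dr":[[0,0,0],[0,0,0],[0,0,0],[0,0,0],[0,0,0]]}';python3 -m crank '{"gripper":[8.5,8.5,8.5],"slide":[[0,0,0],[0,0,0],[0,0,0]],"dr":[[0,0,0],[0,0,0],[0,0,0]]}'
python3 - <<'E'
from fit import *
for cam in("top","scene"):
    c=viewer.capture(cam);W=cloud(c);cv2.imwrite(f"pics/{cam}12.png",c["pixels"][:,:,::-1])
    print(cam,"M rim",rim(W,(.65,.2385),.05),"med",top(W,(.65,.2385),.11),"Lrim",rim(W,(.479,-.1905),.059))
    try:print("large",top(W,(.63,.03),.132))
    except ValueError:print("hidden")
E
```

```text
clock: 21.9
position: [0.6504, 0.2348, 0.061]
eef_rot: [0.5, -0.5, 0.5, -0.5]
wrist_force: [-1.1, -0.2, 0.6]
grip_width: 0.085
clock: 22.4
position: [0.6504, 0.2347, 0.2431]
eef_rot: [0.5, -0.5, 0.5, -0.5]
wrist_force: [1.0, 0.2, 0.3]
grip_width: 0.0852
clock: 22.9
position: [0.6304, 0.0234, 0.2417]
eef_rot: [-0.5, 0.5, -0.5, 0.5]
wrist_force: [0.5, 0.3, 0.2]
grip_width: 0.085
clock: 23.2
position: [0.6309, 0.0256, 0.2416]
eef_rot: [-0.5, 0.5, -0.5, 0.5]
wrist_force: [0.7, 0.2, 0.1]
grip_width: 0.0848
top M rim (118, array([0.6499, 0.2402, 0.046 ])) med (223, array([0.6488, 0.2383, 0.1097]), array([0.035, 0.033, 0.011]), array([0.6475, 0.2379, 0.1111])) Lrim (197, array([ 0.4779, -0.1913,  0.056 ]))
large (307, array([0.6287, 0.0295, 0.1323]), array([0.038, 0.039, 0.01 ]), array([0.6289, 0.0298, 0.1332]))
scene M rim (220, array([0.6504, 0.2384, 0.0471])) med (217, array([0.6487, 0.2386, 0.1092]), array([0.034, 0.034, 0.01 ]), array([0.647 , 0.2394, 0.1109])) Lrim (224, array([ 0.4795, -0.1922,  0.0561]))
large (206, array([0.6328, 0.03  , 0.1316]), array([0.043, 0.041, 0.011]), array([0.6293, 0.0317, 0.1327]))
```

```bash
python3 -m crank '{"gripper":[8.5,8.5,8.5,8.5,8.5],"slide":[[0,4.5,0.1],[0,4.5,0],[0,3,0],[0,2.7,0],[0,0,0]],"dr":[[0,0,0],[0,0,0],[0,0,0],[0,0,0],[0,0,0]]}';python3 -m crank '{"gripper":[7,6,5,4,3],"slide":[[0,0,0],[0,0,0],[0,0,0],[0,0,0],[0,0,0]],"dr":[[0,0,0],[0,0,0],[0,0,0],[0,0,0],[0,0,0]]}';python3 -m crank '{"gripper":[3,3,3,3,3],"slide":[[0,0,0],[0,0,0],[0,0,0],[0,0,0],[0,0,0]],"dr":[[0,0,0],[0,0,0],[0,0,0],[0,0,0],[0,0,0]]}'
```

```text
clock: 23.8
position: [0.6276, 0.0263, 0.0892]
eef_rot: [0.503, -0.502, 0.497, -0.498]
wrist_force: [-0.3, 0.8, -0.8]
grip_width: 0.0852
clock: 24.3
position: [0.634, 0.0259, 0.0976]
eef_rot: [-0.498, 0.499, -0.501, 0.502]
wrist_force: [0.5, 1.4, 3.7]
grip_width: 0.0302
clock: 24.8
position: [0.6338, 0.0258, 0.0976]
eef_rot: [-0.498, 0.499, -0.501, 0.501]
wrist_force: [-0.2, 2.2, 6.4]
grip_width: 0.03
```

The width reads 30 mm where it was 38 mm before, so I'll look.

```bash
python3 - <<'E'
from fit import *
c=viewer.capture("scene");a=c["pixels"][130:260,160:300,::-1]
b=viewer.capture("top")["pixels"][110:240,180:320,::-1]
cv2.imwrite("pics/s13.png",cv2.resize(np.hstack([a,b]),None,fx=2.85,fy=2.85,interpolation=cv2.INTER_CUBIC))
E
```

```text
(no output)
```

View pics/s13.png

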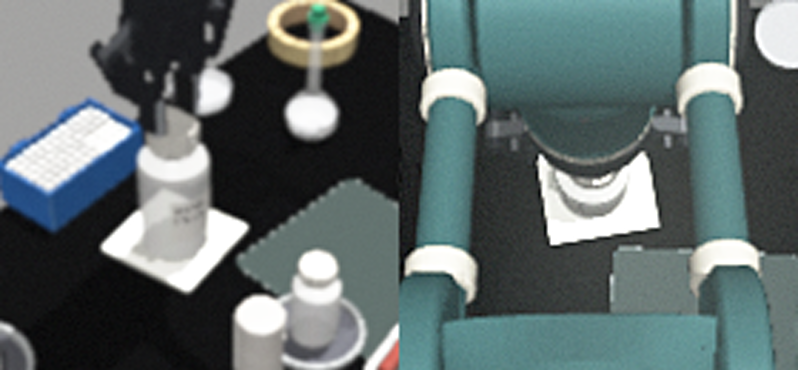

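The fingers seem to pinch only the rounded top edge of the cap: the tips sit ~35 mm above the TCP, and the tool is pushed up. Open, go ~2 cm lower, regrip.

```bash
python3 -m crank '{"gripper":[4,5,6,7.5,8.5],"slide":[[0,0,0],[0,0,0],[0,0,0],[0,0,0],[0,0,0]],"dr":[[0,0,0],[0,0,0],[0,0,0],[0,0,0],[0,0,0]]}';python3 -m crank '{"gripper":[8.5,8.5],"slide":[[0,0,0],[0,0,0]],"dr":[[0,0,0],[0,0,0]]}'
python3 - <<'E'
from fit import *
for cam in("top","scene"):
    W=cloud(viewer.capture(cam))
    for h in(.132,.094):print(cam,h,top(W,(.63,.03),h,.04,.004))
    Q=W.reshape(-1,3);m=(abs(Q[:,0]-.63)<.03)&(abs(Q[:,1]-.03)>.03)&(abs(Q[:,1]-.03)<.075)&(Q[:,2]>.02)
    print("lowest finger pts",np.sort(Q[m][:,2])[:8].round(3))
E
```

```text
clock: 25.4
position: [0.6315, 0.0248, 0.0942]
eef_rot: [-0.5, 0.5, -0.5, 0.5]
wrist_force: [-0.8, -0.1, 0.5]
grip_width: 0.0845
clock: 25.6
position: [0.6317, 0.0249, 0.0944]
eef_rot: [-0.5, 0.5, -0.5, 0.5]
wrist_force: [-0.8, 0.6, -0.1]
grip_width: 0.085
top 0.132 (23, array([0.6129, 0.0298, 0.1327]), array([0.005, 0.026, 0.005]), array([0.6127, 0.0303, 0.133 ]))
top 0.094 (48, array([0.6148, 0.0305, 0.0939]), array([0.026, 0.053, 0.008]), array([0.611 , 0.0324, 0.0947]))
lowest finger pts [0.148 0.15  0.155 0.155 0.155 0.156 0.156 0.157]
scene 0.132 (189, array([0.632 , 0.0289, 0.132 ]), array([0.042, 0.041, 0.008]), array([0.6296, 0.0313, 0.1332]))
scene 0.094 (86, array([0.6307, 0.0338, 0.094 ]), array([0.056, 0.047, 0.008]), array([0.6188, 0.0443, 0.0943]))
lowest finger pts [0.142 0.142 0.143 0.143 0.143 0.143 0.144 0.145]
```

Confirmed: the tips are well above the reported TCP. Lower 2.4 cm and regrip.

```bash
python3 -m crank '{"gripper":[8.5,8.5,8.5,8.5,8.5],"slide":[[0,1,0],[0,1,0],[0,0.4,0],[0,0,0],[0,0,0]],"dr":[[0,0,0],[0,0,0],[0,0,0],[0,0,0],[0,0,0]]}';python3 -m crank '{"gripper":[7,6,5,4,3],"slide":[[0,0,0],[0,0,0],[0,0,0],[0,0,0],[0,0,0]],"dr":[[0,0,0],[0,0,0],[0,0,0],[0,0,0],[0,0,0]]}';python3 -m crank '{"gripper":[3,3,3,3,3],"slide":[[0,0,0],[0,0,0],[0,0,0],[0,0,0],[0,0,0]],"dr":[[0,0,0],[0,0,0],[0,0,0],[0,0,0],[0,0,0]]}'
```

```text
clock: 26.2
position: [0.6315, 0.0249, 0.0701]
eef_rot: [-0.5, 0.5, -0.5, 0.5]
wrist_force: [-0.1, 0.4, 0.4]
grip_width: 0.0851
clock: 26.7
position: [0.6322, 0.0253, 0.0713]
eef_rot: [-0.5, 0.5, -0.5, 0.5]
wrist_force: [0.8, 1.2, 3.1]
grip_width: 0.0401
clock: 27.2
position: [0.6323, 0.0252, 0.0713]
eef_rot: [-0.5, 0.5, -0.5, 0.5]
wrist_force: [-0.8, 2.3, 5.2]
grip_width: 0.0403
```

```bash
python3 -m crank '{"gripper":[3,3,3,3,3],"slide":[[0,-0.5,0],[0,-1.5,0],[0,-2.5,0],[0,-1.5,0],[0,0,0]],"dr":[[0,0,0],[0,0,0],[0,0,0],[0,0,0],[0,0,0]]}';python3 -m crank '{"gripper":[3,3,3,3,3],"slide":[[2,0,-1.4],[3.7,0,-2.5],[3.7,0,-2.5],[3.7,0,-2.5],[3.7,0,-2.5]],"dr":[[0,0,0],[0,0,0],[0,0,0],[0,0,0],[0,0,0]]}';python3 -m crank '{"gripper":[3,3,3,3,3],"slide":[[3.5,0,-2.5],[1.8,0,-1.3],[0,0,0],[0,0,0],[0,0,0]],"dr":[[0,0,0],[0,0,0],[0,0,0],[0,0,0],[0,0,0]]}'
python3 - <<'E'
from fit import *
c=viewer.capture("scene");a=c["pixels"][:,:,::-1]
cv2.imwrite("pics/s14.png",cv2.resize(a[100:240,250:400],None,fx=4,fy=4,interpolation=cv2.INTER_CUBIC))
E
```

```text
clock: 27.7
position: [0.6343, 0.0247, 0.1343]
eef_rot: [0.498, -0.498, 0.502, -0.501]
wrist_force: [0.9, -0.6, -1.9]
grip_width: 0.0403
clock: 28.2
position: [0.516, -0.1441, 0.1296]
eef_rot: [0.5, -0.5, 0.499, -0.5]
wrist_force: [-0.1, -0.1, -2.1]
grip_width: 0.0405
clock: 28.7
position: [0.48, -0.1954, 0.1302]
eef_rot: [-0.5, 0.5, -0.5, 0.5]
wrist_force: [-0.4, 0.3, -1.7]
grip_width: 0.0404
```

View pics/s14.png

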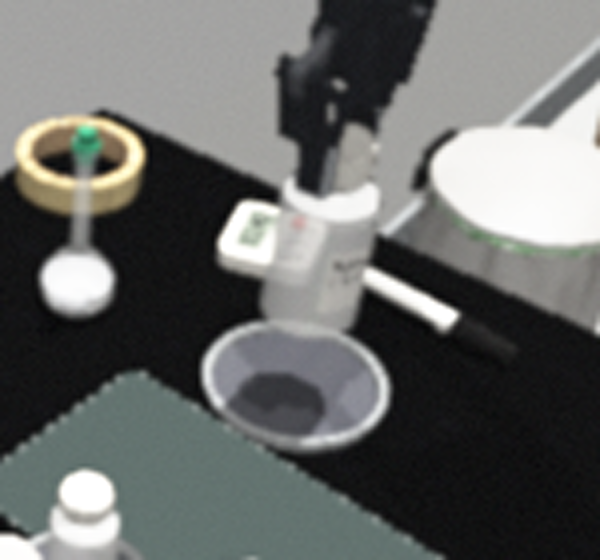

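The large bottle is held over the large saucer. Lower it.

```bash
python3 -m crank '{"gripper":[3,3,3,3,3],"slide":[[0,1,0],[0,2,0],[0,1.5,0],[0,0.8,0],[0,0,0]],"dr":[[0,0,0],[0,0,0],[0,0,0],[0,0,0],[0,0,0]]}';python3 -m crank '{"gripper":[3,3,3,3,3],"slide":[[0,0.3,0],[0,0.3,0],[0,0.2,0],[0,0,0],[0,0,0]],"dr":[[0,0,0],[0,0,0],[0,0,0],[0,0,0],[0,0,0]]}'
```

```text
clock: 29.25
position: [0.4784, -0.195, 0.0754]
eef_rot: [-0.501, 0.501, -0.498, 0.5]
wrist_force: [-0.3, 0.5, -2.6]
grip_width: 0.0406
clock: 29.75
position: [0.48, -0.1963, 0.0699]
eef_rot: [0.5, -0.5, 0.5, -0.5]
wrist_force: [0.1, 0.7, -2.5]
grip_width: 0.04
```

```bash
python3 -m crank '{"gripper":[3,3,3,3],"slide":[[0,0.15,0],[0,0.1,0],[0,0,0],[0,0,0]],"dr":[[0,0,0],[0,0,0],[0,0,0],[0,0,0]]}';python3 -m crank '{"gripper":[4.2,5,6.5,8.5,8.5],"slide":[[0,0,0],[0,0,0],[0,0,0],[0,0,0],[0,0,0]],"dr":[[0,0,0],[0,0,0],[0,0,0],[0,0,0],[0,0,0]]}';python3 -m crank '{"gripper":[8.5,8.5,8.5,8.5,8.5],"slide":[[0,0,0],[0,-3,0],[0,-5,0],[0,-5,0],[0,-5,0]],"dr":[[0,0,0],[0,0,0],[0,0,0],[0,0,0],[0,0,0]]}';python3 -m crank '{"gripper":[8.5,8.5,8.5,8.5,8.5],"slide":[[4,0,-1],[4,0,-1],[4,0,-1],[4,0,-1],[0,0,0]],"dr":[[0,0,0],[0,0,0],[0,0,0],[0,0,0],[0,0,0]]}'
python3 - <<'E'
from fit import *
for cam in("top","scene"):
    c=viewer.capture(cam);W=cloud(c);cv2.imwrite(f"pics/{cam}15.png",c["pixels"][:,:,::-1]);print(cam)
    for n,xy,h,r in(("small",(.478,.033),.08,.041),("med",(.65,.2385),.11,.05),("large",(.479,-.1915),.130,.059)):print(n,"rim",rim(W,xy,r)[1],top(W,xy,h))
    for n,xy,h in(("amber",(.466,.21),.09),("flask",(.637,-.165),.14)):print(n,top(W,xy,h))
a=cv2.imread("pics/top15.png");b=cv2.imread("pics/scene15.png")
cv2.imwrite("pics/both15.png",cv2.resize(np.hstack([a,b]),None,fx=.78,fy=.78,interpolation=cv2.INTER_AREA))
E
```

```text
clock: 30.15
position: [0.4811, -0.1963, 0.0692]
eef_rot: [0.499, -0.499, 0.501, -0.5]
wrist_force: [-0.9, 2.3, 7.3]
grip_width: 0.0402
clock: 30.65
position: [0.4795, -0.1961, 0.0667]
eef_rot: [-0.5, 0.5, -0.5, 0.5]
wrist_force: [0.5, 0.5, -0.4]
grip_width: 0.085
clock: 31.15
position: [0.4793, -0.1959, 0.2485]
eef_rot: [-0.5, 0.5, -0.5, 0.5]
wrist_force: [1.0, -0.3, -0.1]
grip_width: 0.0849
clock: 31.65
position: [0.4382, -0.3604, 0.2468]
eef_rot: [0.5, -0.501, 0.501, -0.498]
wrist_force: [-0.2, -0.1, -0.7]
grip_width: 0.0855
top
small rim [0.4775 0.0337 0.0379] (145, array([0.4786, 0.0325, 0.0811]), array([0.028, 0.026, 0.009]), array([0.4787, 0.0326, 0.0812]))
med rim [0.6497 0.2394 0.0469] (224, array([0.649 , 0.2384, 0.1097]), array([0.034, 0.033, 0.011]), array([0.6475, 0.2379, 0.1111]))
large rim [ 0.4779 -0.1914  0.056 ] (335, array([ 0.4795, -0.1906,  0.1295]), array([0.04 , 0.039, 0.01 ]), array([ 0.4796, -0.1905,  0.1309]))
amber (176, array([0.471 , 0.2112, 0.0894]), array([0.029, 0.029, 0.01 ]), array([0.471 , 0.211 , 0.0903]))
flask (35, array([ 0.6404, -0.17  ,  0.1381]), array([0.012, 0.012, 0.008]), array([ 0.64  , -0.1702,  0.1394]))
scene
small rim [0.4792 0.033  0.0382] (129, array([0.4792, 0.0318, 0.0795]), array([0.028, 0.029, 0.011]), array([0.4789, 0.0336, 0.0807]))
med rim [0.6506 0.2381 0.0472] (211, array([0.6491, 0.2381, 0.1095]), array([0.034, 0.034, 0.01 ]), array([0.6474, 0.239 , 0.1109]))
large rim [ 0.4796 -0.1919  0.0558] (178, array([ 0.481 , -0.192 ,  0.1298]), array([0.04 , 0.042, 0.01 ]), array([ 0.4796, -0.1891,  0.1309]))
amber (208, array([0.472 , 0.2114, 0.0888]), array([0.03 , 0.031, 0.01 ]), array([0.4708, 0.2122, 0.0902]))
flask (20, array([ 0.6417, -0.1713,  0.1382]), array([0.01 , 0.013, 0.008]), array([ 0.6414, -0.1705,  0.1385]))
```

View pics/both15.png

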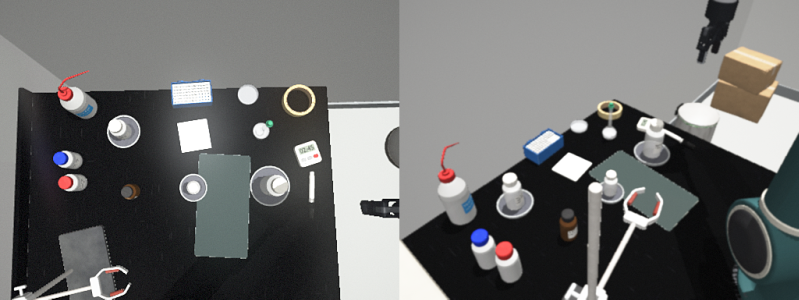

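All three bottles stand upright in their own saucers, the gripper is clear, and the flask and amber bottle haven't moved. Handing in.

```bash
python3 -c "from rig import bot; print(bot.sign_off())"
```

```text
the job is handed in; nothing more can be done
None
```

All three white bottles now stand upright in the saucers of their own size, and I handed the job in at about 32 s of the 96 s allowed. I moved the large one to the tile, the small one to the small saucer, the medium one to the medium saucer, then the large one from the tile to the large saucer.

- **Placement:** in both cameras each bottle's axis is within about 2 mm of its saucer's centre, and the cap heights show each one standing on the saucer floor.
- **Bystanders:** the flask and the brown bottle are within about 1 mm of where they started.
- **Robot:** the gripper is open, well clear and touching nothing. The highest wrist force I read was about 7 N.

**Disagreements:**
- The fingertips sit about 35 mm higher than the reported TCP suggests. The first grasp of the large bottle therefore held only the top edge of its cap. When I went back to pick it up from the tile, the fingers slipped over that edge (30 mm opening), so I regripped 2.4 cm lower, at 40 mm.
- The cameras and the arm disagree by about 4 to 5 mm in y. I corrected for this when placing.

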